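Put the bench scraper away in the caddy slot

TASK

The bench scraper has been left hanging in the bars of the folding stove stand. Lift it out and put it away in the utensil caddy: slide its blade straight down into the long narrow slot, keeping hold of it until the handle rests on the caddy's top (do not drop it in), then let go. Leave everything else on the bench where it is.

Things in the scene. Friction and masses are not known exactly. Their poses are not given: they have to be found in the camera images.
- scraper: bench scraper (flat tool), loose, about 0.18 kg, hanging blade down in the stove stand. Steel blade 100 mm wide (own x) x 3 mm thick (own y) x 80 mm deep, under a black plastic bar handle 110 mm (x) x 26 mm (y) x 40 mm (z). Origin: middle of the blade's lower edge; z points up from the blade to the handle (handle spans z = 80 to 120 mm). Either way round is the same.
- scraper_grip (a point): point in the handle, 104 mm above the blade's lower edge and 24 mm above the handle's underside; good place to pinch the handle across its 26 mm thickness (own y) from above
- scraper_shoulder (a point): middle of the handle's flat underside, 80 mm above the blade's lower edge
- stand: folding aluminium stove stand with crossed legs, 180 mm (own x) x 140 mm (y) x 110 mm tall, fixed. Origin: centre of its footprint on the bench. Four flat top bars run along its x, 10 mm wide; the two middle ones leave a 10 mm gap in which the scraper's blade hangs, its handle resting on the bars with its length along the stand's x
- stand_bars (a point): middle of the gap between the stand's two middle bars, at the bars' top, 110 mm above the bench
- caddy: white hard plastic utensil caddy, a block 150 mm (own x) x 110 mm (y) x 110 mm tall, fixed. Origin: centre of its underside. Its flat top has one long narrow slot parallel to its x, centred 37 mm to the -y side of the middle, and two nearly square compartments (62 x 60 mm, with short teaspoons below the rim) on the +y side
- caddy_slot (a point): middle of the narrow slot's mouth, on the caddy's top face, 110 mm above the bench; axes as the caddy's (slot along x). The slot is 112 mm long, 9 mm wide, 100 mm deep, its mouth flared by 4 mm on every side
- measuring_cup: bystander: clear glass measuring cup with a side handle, 84 mm across, 100 mm tall, standing between the stand and the caddy; origin at the centre of its underside
- percolator: bystander: stainless steel percolator, 112 mm across, 196 mm tall, far side of the bench; origin at the centre of its underside
- jar: bystander: glass jar with steel lid, 80 mm across, 120 mm tall, far side; origin at the centre of its underside
- mug: bystander: white ceramic mug, 82 mm across, 85 mm tall, at the left; origin at the centre of its underside
- tin: bystander: steel tin with paper label, 76 mm across, 110 mm tall, at the right; origin at the centre of its underside
- whisk: bystander: black nylon whisk, 260 mm long, lying on the far side of the bench; origin on its underside near the middle
- spoon: bystander: wooden spoon, 200 mm long, lying at the left; origin on its underside near the middle

How it is judged:
By the outcome, as a careful person would: the job done as asked, in the order asked, and still so for the second after the job is handed in, with the robot touching nothing.
It also fails if it takes over 45 s, if anything falls off the work surface, if the arm or the gripper's body presses on something with over 40 N, if the wrist force passes 120 N, or if a joint passes its speed limit or range.

ROBOT

A 6-joint arm with a two-finger parallel gripper is mounted at the origin on the work surface. World frame = base frame: x ahead of the robot, y to its left, z up, the work surface at z = 0. Lengths are in m, angles in degrees, forces in N, time in s.
With the tool pointing down it reaches from about 0.3 to 1 m from the base axis. Payload 5.1 kg.
Tool frame: the origin (TCP) lies at the very end of the fingers, on their centre line; the grasp point (between the pads) lies 19 mm behind it; z points along the fingers, y is the direction in which the jaws open and shut (so a half turn about z gives the same grasp; the last joint's range is limited). The gripper opens to 95 mm and grips with 3 to 60 N. Pads are 20 mm wide; open, the fingers measure 119 mm over their backs; the gripper's body (75 mm by 180 mm) begins 59 mm behind the grasp point.
Start: joints at [70.268, 7.093, 94.555, -0, 78.352, -4.733], TCP at [0.168, 0.628, 0.215] pointing down, gripper open.
Joint ranges: [-149.61, 149.61], [-58.7, 133.49], [1.44, 155.28], [-77.14, 257.14], [18.33, 153.61], [-166.67, 166.67]. Speed limits (degrees/s): [147.25, 147.25, 180, 180, 180, 180].

INTERFACE

Orientations are given as [roll, pitch, yaw] about the fixed x, y, z axes, in that order (R = Rz(yaw) Ry(pitch) Rx(roll)).
In Python, from workcell import read_state, camera, camera_model, finish_job, silhouettes gives the robot as it stands. The module is installed in compiled form; this text tells all that it offers.
- The arm moves only by the tool play_rows, never from a script. Its argument "plan" is a list of rows, each a list of 3 entries, a list of its own where there are three numbers: the shift along the tool's x, y, z in cm, then the turn, a rotation vector about the tool's x, y, z in degrees, then the opening in per cent of the stroke, from 0 (shut) to 100 (fully open). In form: [[[tx, ty, tz], [wx, wy, wz], gripper], ...]. A call has 1 to 12 rows; each row is the pose to reach, as a shift and turn from the pose commanded when the call began, along the tool's axes at that moment; what a row does not reach only later rows make up. A row lasts 1/10 s, in which the tool goes at most 50 mm and 8.59 degrees, less where a joint would pass 70% of its speed; a pose out of reach is approached as far as the arm can. A call with a gripper value outside its range is refused whole. The fingers move at their own pace and stop on an object; "force" is the grip in N (left out, the last holds). Time passes only in rows, so rows that repeat a pose let the fingers close. It gives the time, the measured TCP pose, the force and the opening at its end, in the units of the state.
- read_state(): the state, without advancing time (a new reading comes with each control period).
- camera(name): name is "side" or "top" or "wrist"; returns the picture (400x640x3 uint8, blue, green, red); there is no depth.
- camera_model(name): a dict with "fx", "fy", "cx", "cy" (pixels), "world_from_camera" (4x4, takes a point from camera to world coordinates). Camera axes: x right, y down, z forward; pixel columns grow to the right and rows downward; lengths in m; the calibration is good to about 2 mm. A picture is of the moment at which its call begins: read the wrist's pose just before it. camera_model takes no time and is no camera call; for the wrist camera it gives the pose at the moment of the call.
- finish_job(): hands the job in, once; it reports no verdict.
Trained networks look in the newest picture that a camera, given by its name, has taken for a name from the list of things; names that differ only in an ending like _2 or _b are one class to them, and where a whole thing is asked for, a point or a joint stands for the part that bears it (a point fixed in the world has none). Each returns a list of dicts, best first, with "conf" (0 to 1); they miss things now and then, are a little off and sometimes report something else, mostly with a low value. They report only what shows in the picture. A call takes as long as a camera call.
- silhouettes(camera, query): "mask" (400x640 bool, what is visible of it) and "location" ([column, row] in pixels, amid what is visible of it).
The state is a dict: "time": time; "qpos": joint angles; "joint_velocities": joint speeds; "joint_torque": joint torques, N m; "eef_pos": TCP position; "eef_rot": TCP orientation; "force": force on the tool from outside, world axes, zero at the start; "torque": the same for the moment, N m; "grip_width": finger opening in m.
Only numpy, scipy, OpenCV 4.12 (cv2) and the standard library are available. Lean on these libraries where they do the work, as an engineer would, in place of code of your own. Each camera call takes 0.05 s, during which the arm holds its last target. There are 200 camera calls.

## Working session

There is one attempt and no reset: what is moved stays moved. The work goes in short steps, Python scripts to look and compute and a tool call to move; the robot and the scene stay as the last step left them, time stands still between calls to the robot, and variables do not carry over. Pictures are saved under pics/ and viewed, about 8 in all and at most 12, crops included, and the job is handed in when it is done.

Besides the shell and the picture viewer there is one more tool, called after "Emit:" by a JSON object that holds its "fn" and its "kwargs", one argument or row to a line. play_rows: Moves the arm, as the interface text tells. Its arguments: {"type":"object","properties":{"plan":{"type":"array","items":{"type":"array"}},"force":{"type":"number"}},"required":["plan"]}

```bash
mkdir -p pics; cat > h.py <<'E'
import numpy as np, cv2
from workcell import *
def ray(m,uv):
    T=np.array(m["world_from_camera"]);d=np.array([(uv[0]-m["cx"])/m["fx"],(uv[1]-m["cy"])/m["fy"],1.]);return T[:3,3],T[:3,:3]@d
def atz(m,uv,z):
    o,d=ray(m,uv);return o+d*(z-o[2])/d[2]
def proj(m,p):
    T=np.array(m["world_from_camera"]);c=T[:3,:3].T@(np.array(p)-T[:3,3]);return np.array([m["fx"]*c[0]/c[2]+m["cx"],m["fy"]*c[1]/c[2]+m["cy"]])
E
python3 - <<'E'
from h import *
print(read_state())
for c in("side","top"):
    cv2.imwrite(f"pics/{c}0.png",camera(c));m=camera_model(c);print(c,m["fx"],np.round(m["world_from_camera"],3).tolist())
    for q in("scraper","stand","caddy","measuring_cup","caddy_slot"):
        for r in silhouettes(c,q)[:2]:
            rect=cv2.minAreaRect(np.argwhere(r["mask"])[:,::-1].astype(np.float32)) if r["mask"].any() else None
            print(q,round(r["conf"],2),np.round(r["location"]),r["mask"].sum(),rect and np.round(cv2.boxPoints(rect)).tolist())
E
```

```text
{'time': 0.0, 'qpos': array([ 7.02683700e+01,  7.13399367e+00,  9.46332854e+01, -1.70331510e-03,
        7.83507664e+01, -4.73190514e+00]), 'joint_velocities': array([-0.02203912, -0.09173295, -0.0102452 ,  0.02487347,  0.02046762,
       -0.05465918]), 'joint_torque': array([ 1.26302304e-03, -4.17585003e+01, -3.59943867e+01,  7.77002913e-02,
        4.90670814e-02, -1.87655601e-04]), 'eef_pos': array([0.16804264, 0.62724531, 0.21338964]), 'eef_rot': array([-1.79882219e+02, -8.07613430e-03,  1.65000612e+02]), 'force': array([-0.59875491,  0.23534457, -0.27763009]), 'torque': array([ 0.01247548, -0.01968338, -0.00325092]), 'grip_width': 0.09486631715689164}
side 450.3874973121668 [[0.79, -0.301, 0.534, -0.256], [-0.613, -0.41, 0.676, -1.024], [0.015, -0.861, -0.508, 0.86], [0.0, 0.0, 0.0, 1.0]]
scraper 0.63 [336. 240.] 520 [[319.0, 264.0], [328.0, 216.0], [347.0, 220.0], [338.0, 268.0]]
stand 0.95 [331. 253.] 1269 [[293.0, 277.0], [312.0, 212.0], [375.0, 231.0], [356.0, 296.0]]
caddy 0.75 [271. 196.] 1792 [[249.0, 174.0], [293.0, 174.0], [293.0, 216.0], [249.0, 216.0]]
measuring_cup 0
[... 391 characters left out ...]
4236659445686 [[-0.028, -0.992, 0.123, 0.425], [-1.0, 0.027, -0.007, -0.011], [0.004, -0.123, -0.992, 1.308], [0.0, 0.0, 0.0, 1.0]]
scraper 0.73 [382. 242.] 389 [[368.0, 229.0], [377.0, 223.0], [396.0, 256.0], [387.0, 261.0]]
stand 0.71 [389. 260.] 979 [[342.0, 227.0], [385.0, 203.0], [415.0, 255.0], [372.0, 279.0]]
stand 0.67 [378. 241.] 360 [[368.0, 229.0], [377.0, 224.0], [396.0, 256.0], [387.0, 261.0]]
caddy 0.95 [247. 236.] 1926 [[220.0, 246.0], [245.0, 203.0], [279.0, 224.0], [254.0, 266.0]]
measuring_cup 0.92 [309. 206.] 600 [[291.0, 216.0], [305.0, 186.0], [329.0, 198.0], [315.0, 227.0]]
caddy_slot 0.71 [251. 236.] 1935 [[219.0, 245.0], [246.0, 203.0], [280.0, 224.0], [253.0, 266.0]]
```

```bash
python3 - <<'E'
from h import *
a=cv2.imread("pics/top0.png")[150:320,180:450]
cv2.imwrite("pics/tc.png",cv2.resize(a,(800,504),interpolation=2))
m=camera_model("top")
for n,P,z in(("scraper",[[368.0, 229.0], [377.0, 223.5], [396.0, 256.0], [387.0, 261.0]],.15),("caddy",[[220.0, 246.0], [245.0, 203.0], [279.0, 224.0], [254.0, 266.0]],.11)):
    Q=np.array([atz(m,p,z) for p in P]);print(n,Q.mean(0),Q[:,:2].round(3).tolist())
E
```

```text
scraper [ 0.43226559 -0.20951714  0.15      ] [[0.473, -0.17], [0.488, -0.197], [0.391, -0.249], [0.377, -0.222]]
caddy [0.46742654 0.18991366 0.11      ] [[0.435, 0.281], [0.566, 0.203], [0.497, 0.099], [0.372, 0.177]]
```

View pics/tc.png

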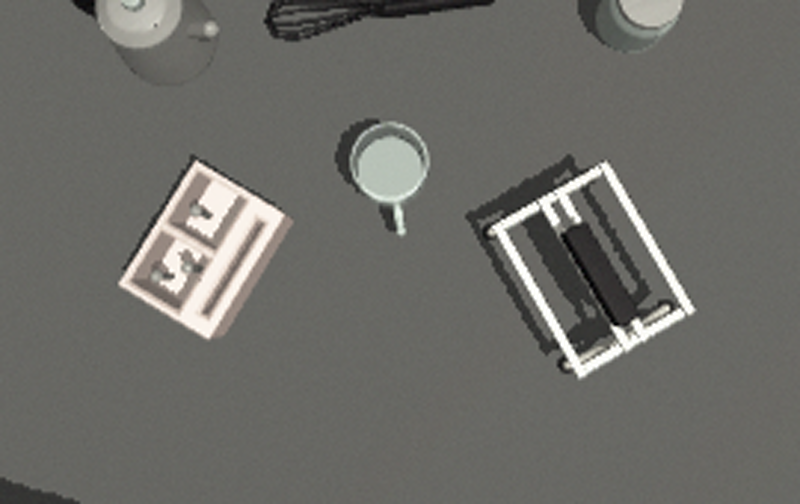

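View pics/side0.png

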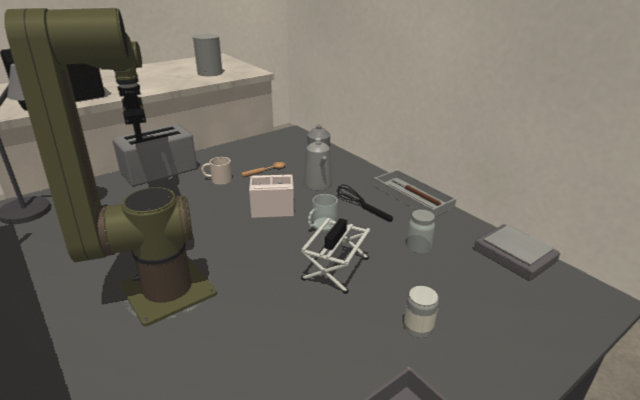

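The top view shows the scraper handle at about (383,243), with the caddy slot running from about (269,225) to (250,257). The measuring cup at about (310,207) stands between them. The side view shows the scraper hanging upright in the stand.

```bash
cat >> h.py <<'E'
from scipy.spatial.transform import Rotation as R
def go(p,yaw,base=None,byaw=None):
    """tool shift (cm), turn (deg) from commanded/measured pose, for vertical tool"""
    s=read_state();b=s["eef_pos"] if base is None else np.array(base)
    Rb=R.from_euler("xyz",s["eef_rot"] if byaw is None else [180,0,byaw],degrees=True)
    sh=Rb.inv().apply(np.array(p)-b)*100
    rv=(Rb.inv()*R.from_euler("xyz",[180,0,yaw],degrees=True)).as_rotvec(degrees=True)
    print("shift",sh.round(2),"turn",rv.round(2))
E
python3 - <<'E'
from h import *
m=camera_model("top")
a,b=atz(m,(269.4,224.9),.11),atz(m,(249.9,256.6),.11)
print(a,b,(a+b)/2,np.linalg.norm(a-b),np.degrees(np.arctan2(*(b-a)[1::-1])))
go([.432,-.2095,.27],28.4,[.168,.628,.215],165)
go([.40,.2,.27],90,[.168,.628,.215],165)
E
```

```text
[0.49547288 0.12846347 0.11      ] [0.40034778 0.18923981 0.11      ] [0.44791033 0.15885164 0.11      ] 0.11288289596173876 147.4250992856676
shift [-47.18 -74.06  -5.5 ] turn [  0.   -0.  136.6]
shift [-33.49 -35.34  -5.5 ] turn [-0. -0. 75.]
```

Emit:
{"fn": "play_rows", "kwargs": {
  "plan": [
    [[-33.5,-35.3,-5.5],[0,0,75],100],
    [[-33.5,-35.3,-5.5],[0,0,75],100],
    [[-33.5,-35.3,-5.5],[0,0,75],100],
    [[-33.5,-35.3,-5.5],[0,0,75],100],
    [[-33.5,-35.3,-5.5],[0,0,75],100],
    [[-33.5,-35.3,-5.5],[0,0,75],100],
    [[-33.5,-35.3,-5.5],[0,0,75],100],
    [[-33.5,-35.3,-5.5],[0,0,75],100],
    [[-33.5,-35.3,-5.5],[0,0,75],100],
    [[-33.5,-35.3,-5.5],[0,0,75],100],
    [[-33.5,-35.3,-5.5],[0,0,75],100],
    [[-33.5,-35.3,-5.5],[0,0,75],100]
  ]
}}

```text
time: 1.8
eef_pos: [0.4008, 0.1996, 0.27]
eef_rot: [180.0, -0.0, 89.9]
force: [-0.5, 0.5, -0.0]
grip_width: 0.095
```

```bash
python3 - <<'E'
from h import *
m=camera_model("wrist");print(read_state()["eef_pos"],read_state()["eef_rot"]);im=camera("wrist");cv2.imwrite("pics/w1.png",im)
print(m["fx"],np.round(m["world_from_camera"],3).tolist())
print("pred slot",proj(m,[.448,.159,.11]),proj(m,[.495,.128,.11]),proj(m,[.400,.189,.11]))
go([.432,-.2095,.27],28.4)
E
```

```text
[0.40077922 0.19964165 0.26995128] [ 1.79978033e+02 -3.80402701e-02  8.98680024e+01]
291.26848610235623 [[1.0, -0.004, 0.001, 0.4], [-0.004, -0.97, -0.243, 0.269], [0.002, 0.243, -0.97, 0.44], [0.0, 0.0, 0.0, 1.0]]
pred slot [357.68476144 221.60717743] [395.57094333 245.70964352] [317.24996538 197.26658136]
shift [-40.98   3.19  -0.06] turn [-2.000e-02 -1.000e-02  6.158e+01]
```

View pics/w1.png

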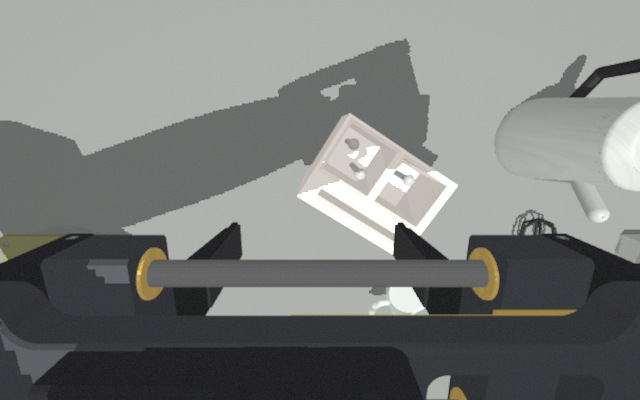

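The wrist view shows the caddy, with its slot from about (318,191) to (393,239). That is close to the prediction, so I'll measure it more precisely.

Emit:
{"fn": "play_rows", "kwargs": {
  "plan": [
    [[-41,3.2,0],[0,0,61.5],100],
    [[-41,3.2,0],[0,0,61.5],100],
    [[-41,3.2,0],[0,0,61.5],100],
    [[-41,3.2,0],[0,0,61.5],100],
    [[-41,3.2,0],[0,0,61.5],100],
    [[-41,3.2,0],[0,0,61.5],100],
    [[-41,3.2,0],[0,0,61.5],100],
    [[-41,3.2,0],[0,0,61.5],100],
    [[-41,3.2,0],[0,0,61.5],100],
    [[-41,3.2,0],[0,0,61.5],100],
    [[-41,3.2,0],[0,0,61.5],100],
    [[-41,3.2,0],[0,0,61.5],100]
  ]
}}

```text
time: 3.05
eef_pos: [0.4328, -0.2079, 0.2696]
eef_rot: [-180.0, -0.0, 28.7]
force: [0.9, 0.2, -0.4]
grip_width: 0.0947
```

```bash
python3 - <<'E'
from h import *
m=camera_model("wrist");s=read_state();print(s["eef_pos"],s["eef_rot"]);im=camera("wrist")
for q in("scraper","stand"):
    for r in silhouettes("wrist",q)[:2]:
        rect=cv2.minAreaRect(np.argwhere(r["mask"])[:,::-1].astype(np.float32));print(q,r["conf"],r["mask"].sum(),cv2.boxPoints(rect).round().tolist())
print([proj(m,p).round() for p in([.432,-.2095,.15],[.48,-.1835,.15],[.3845,-.2355,.15])])
a=cv2.resize(cv2.imread("pics/w1.png")[100:260,280:480],(800,640),interpolation=2)[:, :]
a=cv2.resize(a,(500,400));b=im
cv2.imwrite("pics/w2.png",np.vstack([cv2.resize(cv2.imread("pics/w1.png")[170:250,300:460],(560,280),interpolation=2),cv2.resize(b[50:250,120:520],(560,280),interpolation=2)]))
E
```

```text
[ 0.43281906 -0.20785969  0.26962868] [-1.79979760e+02 -1.87731882e-02  2.86771884e+01]
scraper 0.72 2636 [[307.0, 246.0], [309.0, 141.0], [335.0, 141.0], [333.0, 246.0]]
stand 0.56 6659 [[255.0, 255.0], [258.0, 100.0], [387.0, 103.0], [384.0, 257.0]]
[array([319., 197.]), array([320., 142.]), array([319., 246.])]
```

View pics/w2.png

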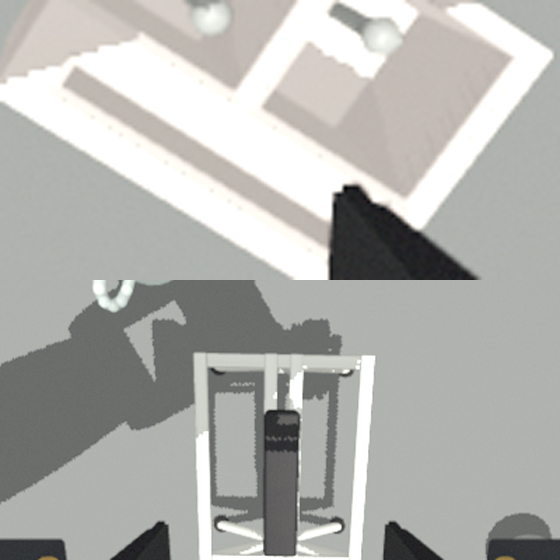

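```bash
python3 - <<'E'
from h import *
m=camera_model("wrist")
a,b=atz(m,(322,150),.15),atz(m,(319.7,246),.15)
print("scraper",a,b,(a+b)/2,np.degrees(np.arctan2(*(a-b)[1::-1])))
# rows ends of top: 141..246
print(atz(m,(320.9,(141+246)/2),.15))
# wrist pose for w1: rebuild from printed
s=read_state();T=np.array(m["world_from_camera"])
def pose(p,r):
    M=np.eye(4);M[:3,:3]=R.from_euler("xyz",r,degrees=True).as_matrix();M[:3,3]=p;return M
H=np.linalg.inv(pose(s["eef_pos"],s["eef_rot"]))@T
m1=dict(m);m1["world_from_camera"]=pose([.40078,.19964,.26995],[179.978,-.038,89.868])@H
print(H.round(4).tolist())
for z in(.11,.106):
    p,q=atz(m1,(319.4,192),z),atz(m1,(394.6,235.1),z);d=(q-p)/np.linalg.norm(q-p);print("slot",p,q,np.degrees(np.arctan2(d[1],d[0])),"centre",p+.056*d)
for c in((350,115),(457,186),(298,195)):print(atz(m1,c,.11))
E
```

```text
scraper [ 0.47461087 -0.18980655  0.15      ] [ 0.38463148 -0.23641577  0.15      ] [ 0.42962117 -0.21311116  0.15      ] 27.38410613632348
[ 0.43563968 -0.20992719  0.15      ]
[[-0.0016, -0.97, -0.2431, 0.0677], [1.0, -0.0017, 0.0, -0.0012], [-0.0004, -0.2431, 0.97, -0.1699], [0.0, 0.0, 0.0, 1.0]]
slot [0.40225052 0.19424322 0.11      ] [0.49267374 0.14075196 0.11      ] -30.607091973234684 centre [0.45044854 0.16573093 0.11      ]
slot [0.40228144 0.19335856 0.106     ] [0.49380118 0.13921865 0.106     ] -30.6070919732347 centre [0.45047946 0.16484628 0.106     ]
[0.43572348 0.27988404 0.11      ]
[0.56105144 0.20068329 0.11      ]
[0.37736963 0.19077493 0.11      ]
```

```bash
python3 - <<'E'
from h import *
go([.434,-.2102,.116],27.8)
E
```

```text
shift [ 0.02  0.21 15.39] turn [ 0.02 -0.02  0.83]
```

Emit:
{"fn": "play_rows", "kwargs": {
  "plan": [
    [[0,0.2,4],[0,0,0.8],70],
    [[0,0.2,8],[0,0,0.8],60],
    [[0,0.2,11],[0,0,0.8],60],
    [[0,0.2,13],[0,0,0.8],60],
    [[0,0.2,14.5],[0,0,0.8],60],
    [[0,0.2,15.4],[0,0,0.8],60],
    [[0,0.2,15.4],[0,0,0.8],60],
    [[0,0.2,15.4],[0,0,0.8],60]
  ],
  "force": 20
}}

```text
time: 4.0
eef_pos: [0.4341, -0.2119, 0.1167]
eef_rot: [179.9, -0.0, 27.7]
force: [0.3, 0.7, 0.2]
grip_width: 0.0569
```

```bash
python3 - <<'E'
from h import *
im=camera("wrist");cv2.imwrite("pics/w3.png",im[:, 120:520])
E
```

```text
(no output)
```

View pics/w3.png

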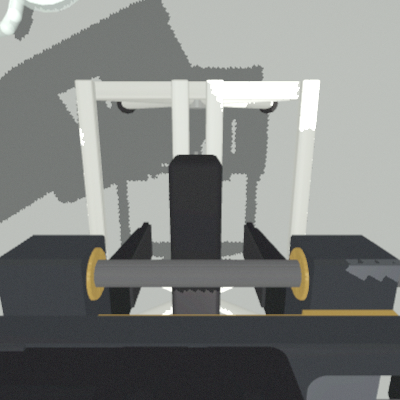

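The handle sits centred between the fingers (columns 170–222, fingers at 130 and 265), so I'll close on it.

Emit:
{"fn": "play_rows", "kwargs": {
  "plan": [
    [[0,0,0],[0,0,0],10],
    [[0,0,0],[0,0,0],10],
    [[0,0,0],[0,0,0],10],
    [[0,0,0],[0,0,0],10],
    [[0,0,0],[0,0,0],10],
    [[0,0,0],[0,0,0],10],
    [[0,0,0],[0,0,0],10],
    [[0,0,0],[0,0,0],10]
  ],
  "force": 30
}}

```text
time: 4.85
eef_pos: [0.4335, -0.2116, 0.1158]
eef_rot: [180.0, -0.0, 27.7]
force: [0.0, 1.0, 0.7]
grip_width: 0.0255
```

Emit:
{"fn": "play_rows", "kwargs": {
  "plan": [
    [[0,0,-0.5],[0,0,0],10],
    [[0,0,-1.5],[0,0,0],10],
    [[0,0,-3],[0,0,0],10],
    [[0,0,-5],[0,0,0],10],
    [[0,0,-7],[0,0,0],10],
    [[0,0,-9],[0,0,0],10],
    [[0,0,-11],[0,0,0],10],
    [[0,0,-13],[0,0,0],10],
    [[0,0,-15],[0,0,0],10],
    [[0,0,-16.5],[0,0,0],10],
    [[0,0,-17],[0,0,0],10],
    [[0,0,-17],[0,0,0],10]
  ]
}}

```text
time: 6.05
eef_pos: [0.4337, -0.2118, 0.2868]
eef_rot: [179.9, -0.1, 27.7]
force: [0.7, 0.5, -2.6]
grip_width: 0.0262
```

```bash
python3 - <<'E'
from h import *
s=read_state();print(s["eef_pos"],s["eef_rot"],s["force"],s["grip_width"])
go([.45,.165,.286],-31.5)
go([.36,.08,.286],-20)
m=camera_model("top");camera("top")
for q in ("measuring_cup",):
  for r in silhouettes("top",q)[:1]: print(q,atz(m,r["location"],.08))
E
```

```text
[ 0.4337169  -0.21178125  0.28677709] [ 1.79906889e+02 -5.12544747e-02  2.77006298e+01] [ 0.71412366  0.50609157 -2.61606154] 0.026211254178949865
shift [ 18.96 -32.6    0.04] turn [ 0.06 -0.09 59.2 ]
shift [  7.04 -29.26   0.04] turn [ 0.07 -0.09 47.7 ]
measuring_cup [ 0.55782917 -0.00254533  0.08      ]
```

Emit:
{"fn": "play_rows", "kwargs": {
  "plan": [
    [[1,-1.5,0],[0,0,3],10],
    [[2.5,-4.5,0],[0,0,9],10],
    [[4.5,-8,0],[0,0,15],10],
    [[7,-12,0],[0,0,22],10],
    [[9,-16,0],[0,0,29],10],
    [[11.5,-20,0],[0,0,36],10],
    [[14,-24,0],[0,0,43],10],
    [[16,-28,0],[0,0,50],10],
    [[17.8,-30.5,0],[0,0,55],10],
    [[18.7,-32,0],[0,0,58],10],
    [[19,-32.6,0],[0,0,59.2],10],
    [[19,-32.6,0],[0,0,59.2],10]
  ]
}}

```text
time: 7.35
eef_pos: [0.4494, 0.1662, 0.284]
eef_rot: [179.9, 0.1, -31.4]
force: [-0.1, -0.5, -1.4]
grip_width: 0.0258
```

```bash
python3 - <<'E'
from h import *
m=camera_model("wrist");s=read_state();print(s["eef_pos"],s["eef_rot"],s["force"],s["grip_width"]);im=camera("wrist")
cv2.imwrite("pics/w4.png",cv2.resize(im[100:300,200:440],(720,600),interpolation=2))
np.save("m4.npy",m["world_from_camera"])
c=np.array([.45,.165,.11]);d=np.array([np.cos(np.radians(-31.5)),np.sin(np.radians(-31.5)),0])
print([((proj(m,c+k*d)-[200,100])*3).round() for k in(-.056,0,.056)])
E
```

```text
[0.44935214 0.16619294 0.28398172] [ 1.79878522e+02  1.24242104e-01 -3.13769873e+01] [-0.06452266 -0.45123428 -1.38889145] 0.025795964969626467
[array([353., 382.]), array([353., 249.]), array([354., 106.])]
```

View pics/w4.png

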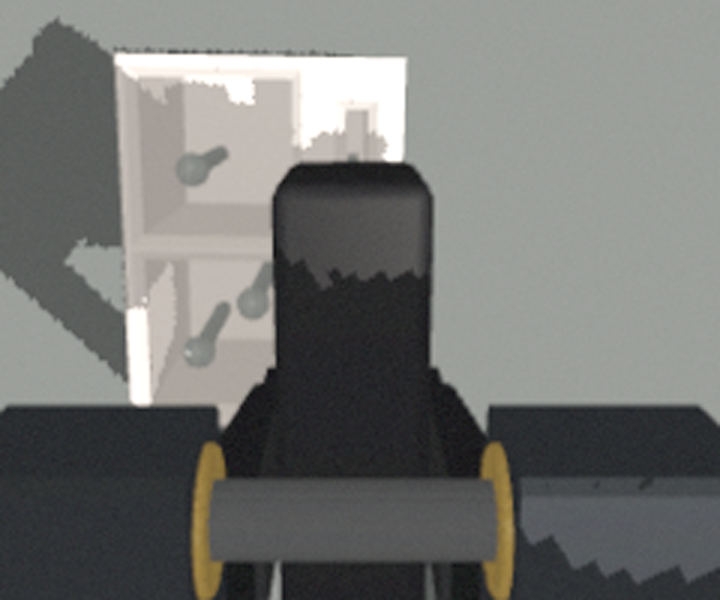

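```bash
python3 - <<'E'
from h import *
m=dict(camera_model("wrist"));s=read_state()
m["world_from_camera"]=np.load("m4.npy");P=lambda u,v,z=.11:atz(m,(200+u/3,100+v/3),z)
Rb=R.from_euler("xyz",s["eef_rot"],degrees=True);tcp=s["eef_pos"]
TL,TR,RE,LE=P(115,55),P(407,58),P(403,160),P(130,405)
an=lambda a,b:np.degrees(np.arctan2(*(b-a)[1::-1]))
print("widths",np.linalg.norm(TL-TR),"yang-90",an(TR,TL)-90,"right",an(RE,TR),"left",an(LE,TL))
for z in(.11,.106):print("slot end",P(357,111,z),"->centre",P(357,111,z)-.056*np.array([np.cos(np.radians(-31.7)),np.sin(np.radians(-31.7)),0]))
u=-31.7;d=np.array([np.cos(np.radians(u)),np.sin(np.radians(u)),0]);n=np.array([-d[1],d[0],0])
print("from TR corner",TR-.075*d+.018*n, "TL",TL-.075*d-.092*n)
# handle in tool frame: edges at top z
zt=tcp[2]+.019+.016
for uv in((275,230),(432,230),(353,195),(353,165)):print("handle",uv,(Rb.inv().apply(P(*uv,zt)-tcp)*1000).round(1),(Rb.inv().apply(P(*uv,zt-.04)-tcp)*1000).round(1))
camera("top")
side=camera("side");p=proj(camera_model("side"),tcp).astype(int);print(p)
cv2.imwrite("pics/s4.png",cv2.resize(side[p[1]-50:p[1]+70,p[0]-80:p[0]+80],(800,600),interpolation=2))
E
```

```text
widths 0.11062633003152993 yang-90 -32.032602211856776 right -32.90512642868014 left -32.72457902251463
slot end [0.49542045 0.13561094 0.11      ] ->centre [0.44777503 0.16503735 0.11      ]
slot end [0.49528509 0.13565946 0.106     ] ->centre [0.44763966 0.16508588 0.106     ]
from TR corner [0.44795168 0.16392866 0.11      ] TL [0.4488262  0.16412251 0.11      ]
handle (275, 230) [ 44.  -12.6 -35.1] [ 37.2 -16.2   4.9]
handle (432, 230) [ 43.9  11.8 -35. ] [37.2 15.5  5. ]
handle (353, 195) [ 49.4  -0.5 -35.1] [44.3 -0.4  4.9]
handle (353, 165) [ 54.   -0.5 -35.1] [50.2 -0.4  4.9]
[268 139]
```

View pics/s4.png

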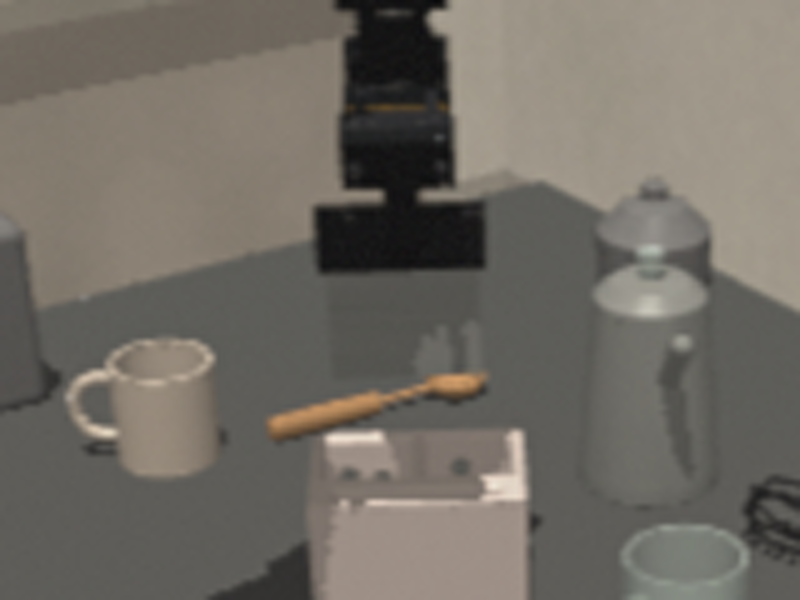

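The side view shows the blade hanging straight below the handle, clear of the caddy and lined up with the slot. Now I'll align and go to just above the slot mouth.

```bash
python3 - <<'E'
from h import *
go([.448,.1645,.206],-32.2)
E
```

```text
shift [-0.13  0.12  7.88] turn [0.07 0.05 0.7 ]
```

Emit:
{"fn": "play_rows", "kwargs": {
  "plan": [
    [[-0.1,0.1,1],[0,0,0.7],10],
    [[-0.1,0.1,3],[0,0,0.7],10],
    [[-0.1,0.1,5],[0,0,0.7],10],
    [[-0.1,0.1,6.5],[0,0,0.7],10],
    [[-0.1,0.1,7.5],[0,0,0.7],10],
    [[-0.1,0.1,7.8],[0,0,0.7],10],
    [[-0.1,0.1,7.8],[0,0,0.7],10]
  ]
}}

```text
time: 8.2
eef_pos: [0.4488, 0.1649, 0.2075]
eef_rot: [180.0, 0.0, -32.2]
force: [-0.3, -0.6, -1.7]
grip_width: 0.026
```

```bash
python3 - <<'E'
from h import *
s=read_state();tcp=s["eef_pos"];print(tcp,s["eef_rot"],s["force"])
ms=camera_model("side");side=camera("side");top=camera("top");mt=camera_model("top");w=camera("wrist")
p=proj(ms,tcp-[0,0,.09]).astype(int)
cv2.imwrite("pics/s5.png",np.hstack([cv2.resize(side[p[1]-40:p[1]+35,p[0]-40:p[0]+40],(400,375),interpolation=2),cv2.resize(w[60:260,213:427],(400,375),interpolation=2)]))
E
```

```text
[0.44875447 0.16489624 0.20749302] [ 1.79988056e+02  1.06106681e-02 -3.22156236e+01] [-0.25778887 -0.60886507 -1.74647793]
```

View pics/s5.png

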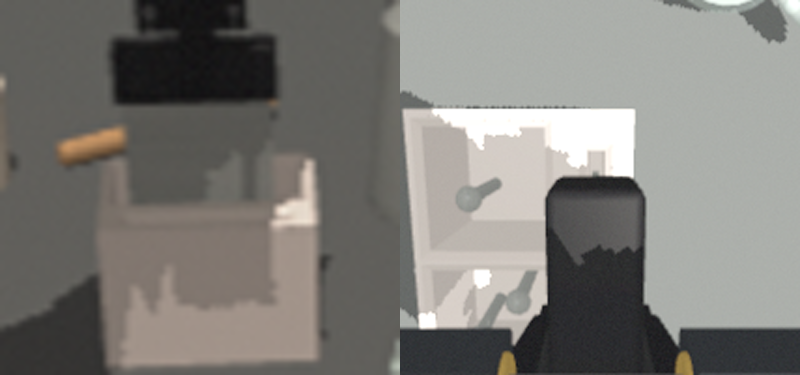

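The blade is right above the slot in the side view, and the handle lines up with the slot end in the wrist view. I'll lower slowly.

Emit:
{"fn": "play_rows", "kwargs": {
  "plan": [
    [[-0.05,0,0.5],[0,0,0],10],
    [[-0.05,0,1],[0,0,0],10],
    [[-0.05,0,1.5],[0,0,0],10],
    [[-0.05,0,2],[0,0,0],10],
    [[-0.05,0,2.5],[0,0,0],10],
    [[-0.05,0,2.5],[0,0,0],10]
  ]
}}

```text
time: 8.95
eef_pos: [0.4477, 0.1651, 0.1814]
eef_rot: [179.9, 0.1, -32.2]
force: [-0.3, 0.4, -2.8]
grip_width: 0.0259
```

Emit:
{"fn": "play_rows", "kwargs": {
  "plan": [
    [[0,0,0.6],[0,0,0],10],
    [[0,0,1.2],[0,0,0],10],
    [[0,0,1.8],[0,0,0],10],
    [[0,0,2.4],[0,0,0],10],
    [[0,0,3.0],[0,0,0],10],
    [[0,0,3.6],[0,0,0],10],
    [[0,0,4.2],[0,0,0],10],
    [[0,0,4.8],[0,0,0],10],
    [[0,0,5.4],[0,0,0],10],
    [[0,0,5.8],[0,0,0],10],
    [[0,0,5.8],[0,0,0],10]
  ]
}}

```text
time: 10.05
eef_pos: [0.4478, 0.1652, 0.1238]
eef_rot: [179.9, 0.1, -32.2]
force: [0.1, -0.4, -1.5]
grip_width: 0.0259
```

Emit:
{"fn": "play_rows", "kwargs": {
  "plan": [
    [[0,0,0.2],[0,0,0],10],
    [[0,0,0.4],[0,0,0],10],
    [[0,0,0.55],[0,0,0],10],
    [[0,0,0.65],[0,0,0],10],
    [[0,0,0.75],[0,0,0],10],
    [[0,0,0.75],[0,0,0],10]
  ]
}}

```text
time: 10.65
eef_pos: [0.4482, 0.1653, 0.117]
eef_rot: [180.0, 0.0, -32.2]
force: [0.7, 0.3, -2.6]
grip_width: 0.026
```

Emit:
{"fn": "play_rows", "kwargs": {
  "plan": [
    [[0,0,0.05],[0,0,0],10],
    [[0,0,0.1],[0,0,0],10],
    [[0,0,0.1],[0,0,0],10]
  ]
}}

```text
time: 10.95
eef_pos: [0.4483, 0.1653, 0.1161]
eef_rot: [180.0, 0.0, -32.2]
force: [0.1, 0.2, -3.4]
grip_width: 0.026
```

Emit:
{"fn": "play_rows", "kwargs": {
  "plan": [
    [[0,0,0.05],[0,0,0],10],
    [[0,0,0.1],[0,0,0],10],
    [[0,0,0.1],[0,0,0],10]
  ]
}}

```text
time: 11.25
eef_pos: [0.4484, 0.1653, 0.1158]
eef_rot: [-180.0, -0.0, -32.2]
force: [-2.3, -0.4, 2.7]
grip_width: 0.0257
```

```bash
python3 - <<'E'
from h import *
for _ in range(4):
    s=read_state();print(s["eef_pos"],s["force"].round(2)); camera("side")
E
```

```text
[0.44844819 0.16531503 0.11579037] [-2.34 -0.43  2.71]
[0.44845323 0.16533477 0.11577807] [-3.25 -0.4   3.07]
[0.44844341 0.16531929 0.1157742 ] [-2.14 -0.06  4.43]
[0.44845348 0.16533932 0.11579009] [-3.46 -0.59  4.47]
```

The force changed sign at z = 0.1158, the same height as when the handle sat on the stand. So the handle is resting on the caddy, and I can release and retreat.

Emit:
{"fn": "play_rows", "kwargs": {
  "plan": [
    [[0,0,0],[0,0,0],60],
    [[0,0,0],[0,0,0],60],
    [[0,0,0],[0,0,0],60],
    [[0,0,0],[0,0,0],60],
    [[0,0,0],[0,0,0],60],
    [[0,0,-1],[0,0,0],60],
    [[0,0,-3],[0,0,0],60],
    [[0,0,-6],[0,0,0],60],
    [[0,0,-10],[0,0,0],60],
    [[0,0,-14],[0,0,0],60],
    [[0,0,-16],[0,0,0],60],
    [[0,0,-16],[0,0,0],60]
  ]
}}

```text
time: 12.65
eef_pos: [0.4503, 0.1658, 0.2804]
eef_rot: [-179.6, -0.4, -32.2]
force: [0.3, -0.3, -0.5]
grip_width: 0.057
```

```bash
python3 - <<'E'
from h import *
s=read_state();print(s["eef_pos"],s["grip_width"],s["force"])
side=camera("side");w=camera("wrist");m=camera_model("side");p=proj(m,[.448,.165,.11]).astype(int)
cv2.imwrite("pics/s6.png",np.hstack([cv2.resize(side[p[1]-40:p[1]+35,p[0]-40:p[0]+40],(400,375),interpolation=2),cv2.resize(w[60:260,213:427],(400,375),interpolation=2)]))
E
```

```text
[0.45028758 0.16577877 0.28039156] 0.05700938621194028 [ 0.26482836 -0.31471984 -0.47813644]
```

View pics/s6.png

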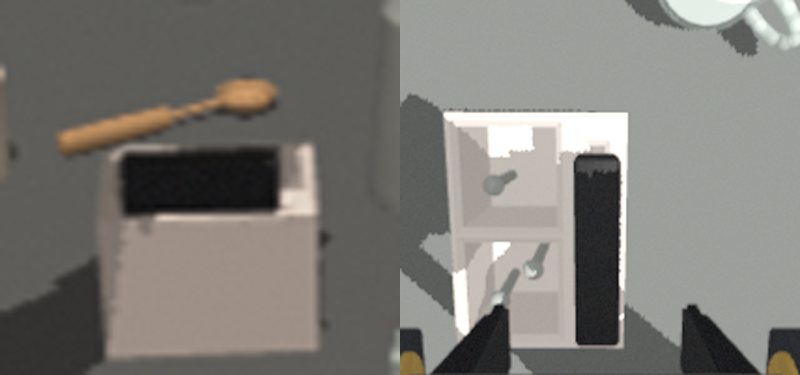

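The handle lies flat on the caddy top along the slot, and the gripper is clear of it.

```bash
python3 -c "
from workcell import *
print(finish_job())"
```

```text
the job is handed in; nothing more can be done
None
```

The bench scraper is out of the stove stand and in the caddy's narrow slot, with its handle resting on the caddy's top. I handed the job in after about 13 s of robot time.

- **Pick-up:** I gripped the handle across its thickness, lifted it straight up out of the bars and carried it to the caddy, passing well above the height of the measuring cup.
- **Insertion:** I lowered the blade slowly into the slot and felt no resistance on the way down. I kept hold until the vertical force rose by about 6 N. That was at TCP height 0.1158 m, the same height as when the scraper sat on the stand.
- **Release:** I opened the gripper, backed up to 0.28 m, and the last reading showed under 1 N on the tool.
- **Last checks:** The final side and wrist pictures show the handle lying flat along the slot, perhaps a few mm off-centre towards one end. I did not separately re-measure the bystanders at the end. The spoon and cup showing in those crops looked undisturbed, and none of the reported forces suggested the arm had touched anything.
- **Disagreement:** The first top-camera estimate of the slot was about 6 mm off from the close-up wrist views. I used the wrist views.

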